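# Measure a carton on the spring gauge and hold the reading

## Task

Take the length of the long flat carton on the counter's length gauge. Keeping it flat on the counter, slide it up the open lane beside the gauge's rail until its far end sits squared against the fence; only then pull the gauge's spring-return slide towards you by its upright tab until the pointer bar is level with the near end of the carton. Finish while holding the slide there, so that the reading can be taken (it springs back if let go), with the carton still against the fence; leave the other things on the counter where they are.

Things in the scene. Friction and masses are not known exactly. Their poses are not given: they have to be found in the camera images.
- gauge: Fixed aluminium length gauge. Origin on the counter (z 0) under the middle of the fence's front face, where the middle of the carton's far end belongs; x points along the lane away from the robot, y left, z up (it may be turned about z). Fence: bar across the lane behind x = 0, 14 mm thick, 24 mm high, from y -41 mm to the rail. Lane: bare counter at x < 0.
- rail_mid (a point): Middle of the gauge's rail, on its top, at x -120, y +100 mm in the gauge's frame (axes parallel). Aluminium rail 46 mm wide, 12 mm high, with scale ticks, along the gauge's x from -265 to +25 mm; at its far end a grey spring housing 30 mm high, its front at x -19 mm.
- carriage (a joint): Travel (m) of the grey slide on the gauge's rail: 0 is fully home by the fence, grows as the slide is pulled towards the robot (along the gauge's -x), up to 0.150. A spring pulls it home with about 7 N at 0 and 10.5 N at 0.08. At travel q the pointer bar stands at x = -30 mm - q in the gauge's frame.
- tab_mid (a point): Middle of the slide's upright grey pull tab, 58 mm above the counter, axes parallel to the gauge's; at x = -65 mm - q, y = +100 mm in the gauge's frame (q: travel). 12 mm thick along x, 36 mm wide along y, from 27 to 78 mm above the counter, on a low block (56 mm along x, 27 mm high). Can be pinched from above by its flat faces.
- pointer_tip (a point): Free end of the pointer, on its hairline: a thin steel bar on the slide, 6 mm along x, 4 mm thick, 38 mm above the counter, lying along the gauge's y across the lane, above the carton. From the tab's middle it is 35 mm along the gauge's +x and its tip 110 mm along -y (y = -10 mm in the gauge's frame).
- carton_mid (a point): Centre of the carton to be measured: the long flat small carton, 110 mm long, 62 mm wide, 28 mm high, about 0.12 kg, lying flat (centre 14 mm above the counter). This frame's y axis is along its length and points roughly towards the robot (to its near end), z up.
- carton_near_end (a point): Middle of the carton's end face nearer the robot, 55 mm from its centre along its y axis. The frame's y axis points outward from this face, roughly towards the robot.
- carton_far_end (a point): Middle of the carton's end face farther from the robot, which goes against the fence.
- button_box: Bystander, leave alone: shorter carton, 55 x 85 x 30 mm, right of the work; origin at the centre of its underside.
- pin_tin: Bystander, leave alone: round tin, 69 mm across, 26 mm high; origin at the centre of its underside.
- spool: Bystander, leave alone: thread spool, 28 mm across, 48 mm high, left of the gauge; origin at the centre of its underside.
- lotion: Bystander, leave alone: pump bottle, 69 x 48 x 155 mm, at the left; origin at the centre of its underside.
Mind the look-alikes: they are no part of the job. What is shaped like the part that bears carton_mid but red or yellow is not meant.

How it is judged:
On the way:
1. the carton is against the fence, squared, in the lane, while the slide is still home (x of carton_far_end in the frame of gauge above -0.005 m and y of carton_far_end in the frame of gauge between -0.03 and 0.03 m and angle between the y axis of carton_mid and the x axis of gauge, either way round below 0.09 rad and value of joint carriage below 0.01 m), for 0.2 s.
At the end, for the whole second after the job is handed in: The gripper holds the slide (over 2 N), at rest, its hairline within 5 mm of the carton's near end; the carton lies flat and still, far end within 5 mm of the fence and 30 mm of the gauge's x axis, squared within 0.09 rad, not touching the slide (x of carton_far_end in the frame of gauge above -0.005 m and y of carton_far_end in the frame of gauge between -0.03 and 0.03 m and angle between the y axis of carton_mid and the x axis of gauge, either way round below 0.09 rad and height (world z) of carton_mid below 0.018 m and y of pointer_tip in the frame of carton_near_end between -0.005 and 0.005 m and velocity of joint carriage between -0.01 and 0.01 m/s and linear speed of carton below 0.01 m/s and contact force between the fingers and carriage above 2 N and contact force between carton and carriage below 0.5 N); the arm keeps its last pose, push and grip.
It fails at once if the carton is lifted off the counter or tipped (height (world z) of carton_mid above 0.034 m or angle between carton_mid's own z axis and vertical above 0.3 rad).
It fails at once if a bystander is moved by more than 20 mm (distance of any of button_box, pin_tin, spool, lotion from where it was at the start of the episode above 0.02 m).
It also fails if it takes over 53 s, if anything falls off the work surface, if the arm or the gripper's body presses on something with over 40 N, if the wrist force passes 120 N, or if a joint passes its speed limit or range.

## Robot

A 7-joint arm with a two-finger parallel gripper is mounted at the origin on a cart in front of the work surface, level with it; the furniture and walls round the work are solid. World frame = base frame: x ahead of the robot, y to its left, z up, the work surface at z = 0. Lengths are in m, angles in rad, forces in N, time in s.
With the tool pointing down it reaches from about 0.4 to 0.875 m from the base axis. Payload 19.3 kg.
Tool frame: the origin (TCP) lies at the very end of the fingers, on their centre line; the grasp point (between the pads) lies 19 mm behind it; z points along the fingers, y is the direction in which the jaws open and shut (so a half turn about z gives the same grasp; the last joint's range is limited). The gripper opens to 85 mm and grips with 20 to 120 N. Pads are 22 mm wide; open, the fingers measure 114 mm over their backs; the gripper's body (76 mm by 85 mm) begins 54 mm behind the grasp point. The pads swing forward as they close: fully open they stand 13 mm farther back than shut.
Start: joints at [1.193, 0.521, -0.036, 1.599, 0.021, 1.021, -0.113], TCP at [0.189, -0.596, 0.231] pointing down, gripper open.
Joint ranges: [-2.91, 2.91], [-0.3, 2.13], [-1.5, 1.42], [0.17, 2.43], [-1.26, 4.41], [0.16, 1.93], [-2.52, 2.52]. Speed limits (rad/s): [1.89, 1.89, 2.39, 2.39, 3.01, 3.01, 3.01].

## Interface

Orientations are given as [roll, pitch, yaw] about the fixed x, y, z axes, in that order (R = Rz(yaw) Ry(pitch) Rx(roll)).
In Python, from workcell import bot, grab_frame, calibration, workorder gives the robot as it stands.
- The arm moves only by the tool move_arm, never from a script. Its arguments are lists of equal length, an entry for each row: "jaw": the closure in counts, from 0 (fully open) to 255 (shut); "dp": the shift along the tool's x, y, z in units of 800 mm (1.0 is 800 mm), a list of three; "rotation": the turn, a rotation vector about the tool's x, y, z in units of pi rad (1.0 is pi rad), a list of three. In form: {"jaw": [jaw, ...], "dp": [[dx, dy, dz], ...], "rotation": [[rx, ry, rz], ...]}. A call has 1 to 10 rows; each row shifts and turns the commanded pose from where the row before left it, along the tool's axes as they then stand; what a row does not reach is not made up. A row lasts 1/8 s, in which the tool goes at most 62.5 mm and 10.7 degrees, less where a joint would pass 70% of its speed; a pose out of reach is approached as far as the arm can. A call with a number of a shift or a turn outside -1 to 1 is refused whole. A call with a gripper value outside its range is refused whole. The fingers move at their own pace and stop on an object; "squeeze" is the grip in N (left out, the last holds). Time passes only in rows, so rows that do not move let the fingers close. It gives the time, the measured TCP pose, the force and the opening at its end, in the units of the state.
- bot.observe(): the state, without advancing time (a new reading comes with each control period).
- grab_frame(name): name is "side" or "top"; returns the picture (480x640x3 uint8, blue, green, red); there is no depth.
- calibration(name): a dict with "camera_matrix" (3x3 intrinsics, pixels), "T" (4x4, takes a point from camera to world coordinates). Camera axes: x right, y down, z forward; pixel columns grow to the right and rows downward; lengths in m; the calibration is good to about 2 mm. A picture is of the moment at which its call begins. calibration takes no time and is no camera call.
- workorder.job_done(): hands the job in, once; it reports no verdict.
The state is a dict: "clock": time; "qpos": joint angles; "qd": joint speeds; "joint_efforts": joint torques, N m; "position": TCP position; "tool_rot": TCP orientation; "force": force on the tool from outside, world axes, zero at the start; "moment": the same for the moment, N m; "grip_width": finger opening in m.
Only numpy, scipy, OpenCV 4.12 (cv2) and the standard library are available. Lean on these libraries where they do the work, as an engineer would, in place of code of your own. Each camera call takes 0.05 s, during which the arm holds its last target. There are 200 camera calls.

## Working session

There is one attempt and no reset: what is moved stays moved. The work goes in short steps, Python scripts to look and compute and a tool call to move; the robot and the scene stay as the last step left them, time stands still between calls to the robot, and variables do not carry over. Pictures are saved under pics/ and viewed, about 8 in all and at most 12, crops included, and the job is handed in when it is done.

Besides the shell and the picture viewer there is one more tool, called after "Emit:" as a command line: name --argument value ..., lists and objects as JSON in quotes. move_arm: Moves the arm, as the interface text tells. Shifts and turns lie within -1 to 1; 1 stands for 800 mm of shift or pi rad of turn. Its arguments: {"type":"object","properties":{"jaw":{"type":"array","items":{"type":"number"}},"dp":{"type":"array","items":{"type":"array","items":{"type":"number","minimum":-1,"maximum":1}}},"rotation":{"type":"array","items":{"type":"array","items":{"type":"number","minimum":-1,"maximum":1}}},"squeeze":{"type":"number"}},"required":["jaw","dp","rotation"]}

```bash
mkdir -p pics
cat > h.py <<'E'
import numpy as np, cv2
from workcell import bot, grab_frame, calibration, workorder
def ray(cam,u,v,z):
    c=calibration(cam);K=np.array(c["camera_matrix"]);T=np.array(c["T"])
    d=T[:3,:3]@np.linalg.solve(K,[u,v,1.]);o=T[:3,3]
    return o+d*(z-o[2])/d[2]
def proj(cam,p):
    c=calibration(cam);K=np.array(c["camera_matrix"]);T=np.array(c["T"])
    q=K@(T[:3,:3].T@(np.array(p)-T[:3,3]));return q[:2]/q[2]
E
python3 - <<'E'
from h import *
for n in("top","side"):
    cv2.imwrite(f"pics/{n}0.png",grab_frame(n)); print(n,np.round(calibration(n)["T"],3).tolist(),np.round(calibration(n)["camera_matrix"],0).tolist())
print(bot.observe())
E
```

```text
top [[0.019, -0.981, 0.192, 0.27], [-1.0, -0.017, 0.011, 0.057], [-0.008, -0.192, -0.981, 1.438], [0.0, 0.0, 0.0, 1.0]] [[572.0, 0.0, 316.0], [0.0, 572.0, 239.0], [0.0, 0.0, 1.0]]
side [[-0.988, -0.069, 0.136, 0.386], [-0.152, 0.468, -0.87, 1.134], [-0.004, -0.881, -0.473, 0.675], [0.0, 0.0, 0.0, 1.0]] [[527.0, 0.0, 318.0], [0.0, 527.0, 242.0], [0.0, 0.0, 1.0]]
{'clock': 0.1, 'qpos': array([ 1.19283875,  0.52195961, -0.03633677,  1.59992217,  0.02121297,
        1.02109877, -0.11280934]), 'qd': array([ 0.00095388,  0.00034268, -0.00083233, -0.00066947, -0.00046492,
       -0.00133863,  0.00048158]), 'joint_efforts': array([ 4.41192344e-03, -9.28481555e+01,  1.98469564e+00, -3.70532084e+01,
        1.81885099e-02,  5.41774178e-03,  7.74111663e-05]), 'position': array([ 0.18920965, -0.59536898,  0.23079027]), 'tool_rot': array([-3.14059302e+00,  7.56734543e-05,  3.07751646e-01]), 'force': array([0.04087253, 0.28174834, 0.24501513]), 'moment': array([-0.03402156,  0.01633302,  0.01462678]), 'grip_width': 0.08521288267591891}
```

View pics/top0.png

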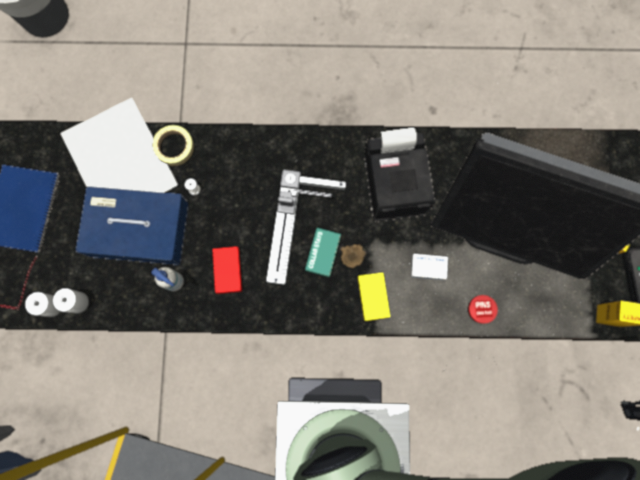

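View pics/side0.png

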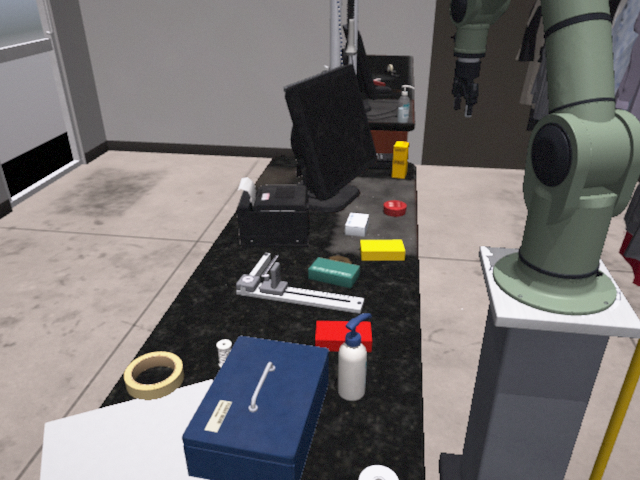

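The overhead picture shows the gauge's rail running from (290,175) to (277,283), the fence at about (322,184) and the green carton at (323,252). The red and yellow boxes are decoys. A brown blob sits at (352,256), right beside the carton. I'll enlarge this area.

Run:
```python
import cv2
im=cv2.imread("pics/top0.png")[160:295,255:375]
a=cv2.resize(im,None,fx=4.4,fy=4.4,interpolation=cv2.INTER_CUBIC)
cv2.imwrite("pics/topc.png",a)
```

```text
(no output)
```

View pics/topc.png

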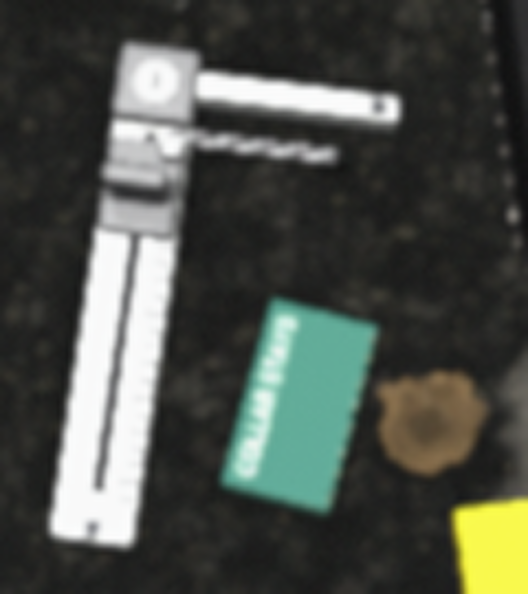

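```bash
cat >> h.py <<'E'
def crop(u,v,z,s=4.4,u0=255,v0=160): return ray("top",u0+(u+.5)/s-.5,v0+(v+.5)/s-.5,z)
E
python3 - <<'E'
from h import *
P=lambda *a:crop(*a)[:2]
rl,rr=P(50,538,.012),P(132,548,.012); fl,fr=P(122,42,.03),P(198,50,.03)
n=(rl+rr)/2; f=(fl+fr)/2; d=(f-n); L=np.linalg.norm(d); yaw=np.arctan2(d[1],d[0])
print("rail near",n,"far",f,"L",L,"w",np.linalg.norm(rl-rr),"yaw",yaw)
e1,e2=P(200,98,.024),P(398,124,.024); e=e1-e2; print("fence",e1,e2,"yaw",np.arctan2(e[1],e[0])-np.pi/2)
x=d/L;y=np.array([-x[1],x[0]])
O=(n+x*265+0*y) if 0 else n+x*.265-y*.1
print("O from rail",O)
for q in(e1,e2,P(400,124,.024)): print("fence in gauge",(q-O)@x,(q-O)@y)
C=np.array([P(272,298,.028),P(378,325,.028),P(328,515,.028),P(222,486,.028)])
print("carton",C,C.mean(0)); a=(C[0]+C[1]-C[2]-C[3])/2;print(np.linalg.norm(a),np.linalg.norm(C[0]-C[1]),"yaw",np.arctan2(a[1],a[0]))
print("carton in gauge",[(round(float((q-O)@x),4),round(float((q-O)@y),4)) for q in list(C)+[C.mean(0)]])
print("tab",O-.065*x+.1*y, "brown",P(430,422,0),P(380,400,0))
q=P(335,154,.038)-O;print("ptip",q@x,q@y)
print(np.round(ray("side",335,272,.028),3),proj("side",[*C.mean(0),.028]))
for c in C:print(proj("side",[*c,.028]))
E
```

```text
rail near [0.43395132 0.17185981] far [0.72377285 0.13965536] L 0.29160529187900264 w 0.04710839036150258 yaw -0.11066421497743487
fence [0.6944247  0.11576578] [6.80646918e-01 7.09115142e-05] yaw -0.11852898943643164
O from rail [0.68628646 0.04320532]
fence in gauge 7.499189622042941e-05 0.07301538716998232
fence in gauge -0.0008413421126354089 -0.04349337228315614
fence in gauge -0.0006931091108984353 -0.044648069755138
carton [[0.57486053 0.07142492]
 [0.56014057 0.01054435]
 [0.45038466 0.03751061]
 [0.46576549 0.09760019]] [0.51278781 0.05427002]
0.11260524673679287 0.06263482468752173 yaw -0.23821033609073464
carton in gauge [(-0.1139, 0.0157), (-0.1218, -0.0464), (-0.2338, -0.0317), (-0.2252, 0.0297), (-0.1737, -0.0082)]
tab [0.63272791 0.14977211] brown [ 0.50915903 -0.02106319] [0.52155699 0.00798539]
ptip -0.027330191478313174 -0.009592629724058674
[0.51  0.084 0.028] [335.46461886 265.53490339]
[308.74429507 267.23690814]
[318.70643596 255.18023438]
[362.0363057  263.94320398]
[353.32075659 276.54520264]
```

Everything agrees with the given sizes:
- **Rail:** measures 292 mm long and 47 mm wide.
- **Fence:** lies at x≈0 in the gauge's frame.
- **Carton:** measures 112 x 62.6 mm.
- **Poses:** the gauge origin is at (0.686, 0.043) with yaw -0.115. The carton is at (0.513, 0.054) with yaw -0.238.

I'll grip the carton across its width and drag it. First I'll swing the arm over at the present height, staying close to the base to avoid the monitor.

Emit:
move_arm --jaw '[0, 0, 0, 0, 0, 0, 0, 0, 0, 0]' --dp '[[0.045, -0.057, 0], [0.045, -0.057, 0], [0.045, -0.057, 0], [0.045, -0.057, 0], [0.045, -0.057, 0], [0.045, -0.057, 0], [0.045, -0.057, 0], [0.045, -0.057, 0], [0.045, -0.057, 0], [0.045, -0.057, 0]]' --rotation '[[0, 0, 0], [0, 0, 0], [0, 0, 0], [0, 0, 0], [0, 0, 0], [0, 0, 0], [0, 0, 0], [0, 0, 0], [0, 0, 0], [0, 0, 0]]' --squeeze 20

```text
clock: 1.35
position: [0.3946, -0.0502, 0.2314]
tool_rot: [3.141, -0.0, 0.308]
force: [1.5, -0.8, -0.0]
grip_width: 0.0853
```

```bash
cat >> h.py <<'E'
def to(p,yaw=None):
    s=bot.observe();from scipy.spatial.transform import Rotation as R
    A=R.from_euler("xyz",s["tool_rot"]).as_matrix()
    print("dp units",np.round(A.T@(np.array(p)-s["position"])/.8,4), "rz units",None if yaw is None else round((s["tool_rot"][2]-yaw)/np.pi,4),"q7",s["qpos"][6],"pos",s["position"],"yaw",s["tool_rot"][2],"F",s["force"],"t",s["clock"],"w",s["grip_width"])
E
python3 -c "
from h import *
x=np.array([np.cos(-.238),np.sin(-.238)]);c=np.array([.5128,.0543])-.018*x;print(c)
to([*c,.1],-.238)"
```

```text
[0.49530739 0.05854367]
dp units [ 0.1611 -0.0915  0.1643] rz units 0.1736 q7 -1.3792786165844806 pos [ 0.39458604 -0.05023178  0.23141642] yaw 0.30752000398632373 F [ 1.49752597 -0.76250054 -0.01731456] t 1.35 w 0.08530334066132562
```

Emit:
move_arm --jaw '[0, 0, 0, 0, 0, 0, 0, 0]' --dp '[[0.0403, -0.0229, 0.02], [0.0403, -0.0229, 0.03], [0.0403, -0.0229, 0.03], [0.0403, -0.0229, 0.03], [0, 0, 0.025], [0, 0, 0.029], [0, 0, 0], [0, 0, 0]]' --rotation '[[0, 0, 0], [0, 0, 0], [0, 0, 0], [0, 0, 0], [0, 0, 0.058], [0, 0, 0.058], [0, 0, 0.058], [0, 0, 0]]'

```text
clock: 2.35
position: [0.4948, 0.0571, 0.0998]
tool_rot: [3.141, 0.0, -0.237]
force: [-0.1, -0.0, 0.4]
grip_width: 0.0855
```

Run:
```python
from h import *
to([.4953,.0585,.005],-.238)
im=grab_frame("side")[190:330,210:390]
cv2.imwrite("pics/s1.png",cv2.resize(im,None,fx=4,fy=4,interpolation=cv2.INTER_CUBIC))
```

```text
dp units [ 0.0003 -0.0019  0.1186] rz units 0.0002 q7 -2.2140827465763815 pos [0.4947901  0.05710448 0.09984255] yaw -0.23743133019461626 F [-0.09690959 -0.0098473   0.41622586] t 2.35 w 0.08550858196787484
```

View pics/s1.png

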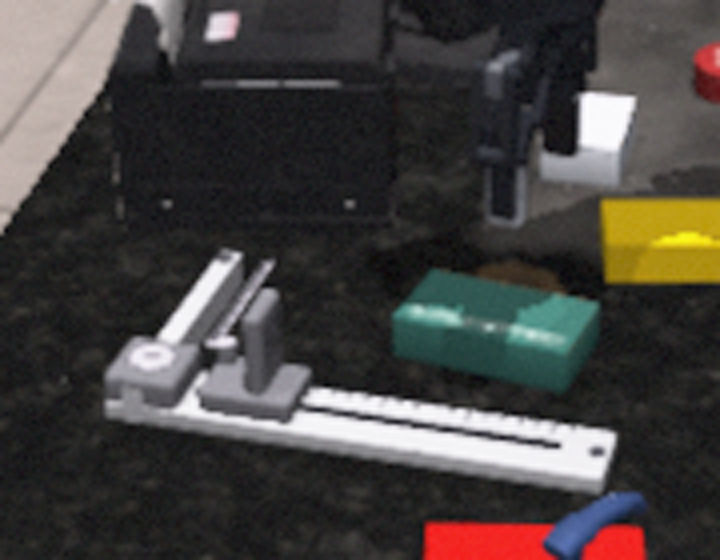

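The crop shows the fingers open above the carton, with the left finger at (505,215). The brown patch behind the carton looks flat, like a stain. I'll descend.

Emit:
move_arm --jaw '[0, 0, 0, 0, 0]' --dp '[[0.0003, -0.0019, 0.04], [0, 0, 0.04], [0, 0, 0.025], [0, 0, 0.0136], [0, 0, 0]]' --rotation '[[0, 0, 0], [0, 0, 0], [0, 0, 0], [0, 0, 0], [0, 0, 0]]'

```text
clock: 3.02
position: [0.4954, 0.0583, 0.0051]
tool_rot: [3.142, 0.001, -0.237]
force: [0.2, -0.3, -0.3]
grip_width: 0.0855
```

Emit:
move_arm --jaw '[60, 80, 100, 110, 110, 110]' --dp '[[0, 0, 0], [0, 0, 0], [0, 0, 0], [0, 0, 0], [0, 0, 0], [0, 0, 0]]' --rotation '[[0, 0, 0], [0, 0, 0], [0, 0, 0], [0, 0, 0], [0, 0, 0], [0, 0, 0]]' --squeeze 20

```text
clock: 3.78
position: [0.4961, 0.0585, 0.0061]
tool_rot: [-3.141, -0.001, -0.238]
force: [-1.5, 0.2, 4.9]
grip_width: 0.0617
```

Run:
```python
from h import *
g=-.115;x=np.array([np.cos(g),np.sin(g)]);O=np.array([.6863,.0432])
t=O-x*.073; print(t); to([*t,.005],g)
im=grab_frame("top")[160:295,255:375]
cv2.imwrite("pics/t2.png",cv2.resize(im,None,fx=4.4,fy=4.4,interpolation=cv2.INTER_CUBIC))
```

```text
[0.61378218 0.05157651]
dp units [ 0.145  -0.0264  0.0016] rz units -0.0393 q7 -2.2730211512790666 pos [0.49612018 0.05846396 0.0061104 ] yaw -0.2383314925998976 F [-1.48988937  0.19060323  4.94179319] t 3.775 w 0.06169284942882182
```

View pics/t2.png

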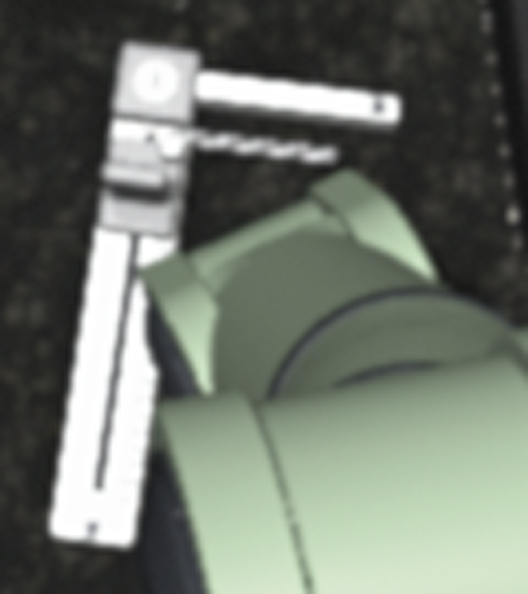

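The top view is hidden by the arm, but the opening of 61.7 mm confirms the grip on the carton, and the slide is still home. Next I'll square the carton to the gauge and drag it to just short of the fence.

Emit:
move_arm --jaw '[110, 110, 110, 110, 110, 110, 110, 110, 110]' --dp '[[0, -0.004, 0], [0, -0.004, 0], [0.015, 0, 0], [0.025, 0, 0], [0.025, 0, 0], [0.025, 0, 0], [0.025, 0, 0], [0.018, 0, 0], [0.006, 0, 0]]' --rotation '[[0, 0, -0.02], [0, 0, -0.0193], [0, 0, 0], [0, 0, 0], [0, 0, 0], [0, 0, 0], [0, 0, 0], [0, 0, 0], [0, 0, 0]]'

```text
clock: 4.95
position: [0.6073, 0.0518, 0.006]
tool_rot: [3.141, 0.001, -0.115]
force: [-15.7, 1.5, 21.2]
grip_width: 0.0614
```

Emit:
move_arm --jaw '[110, 110, 110]' --dp '[[0.003, 0, 0], [0.003, 0, 0], [0, 0, 0]]' --rotation '[[0, 0, 0], [0, 0, 0], [0, 0, 0]]'

```text
clock: 5.32
position: [0.6119, 0.0513, 0.0061]
tool_rot: [-3.142, 0.0, -0.115]
force: [-5.1, 0.5, 8.7]
grip_width: 0.0616
```

Emit:
move_arm --jaw '[110, 110, 110, 110]' --dp '[[0, 0, -0.001], [0.002, 0, 0], [0.002, 0, 0], [0, 0, 0]]' --rotation '[[0, 0, 0], [0, 0, 0], [0, 0, 0], [0, 0, 0]]'

```text
clock: 5.82
position: [0.6151, 0.0508, 0.0061]
tool_rot: [3.141, 0.001, -0.115]
force: [-3.9, -0.2, 4.2]
grip_width: 0.0619
```

Run:
```python
from h import *
im=grab_frame("side")[210:330,225:375]
cv2.imwrite("pics/s3.png",cv2.resize(im,None,fx=5,fy=5,interpolation=cv2.INTER_CUBIC))
```

```text
(no output)
```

View pics/s3.png

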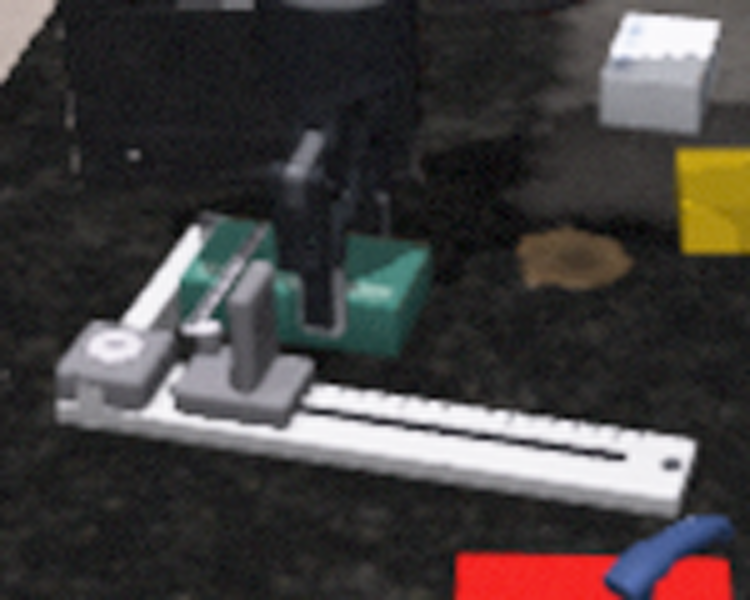

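The carton is straight, close to the fence, and the slide is home. I'll press on gently until the force shows contact.

Emit:
move_arm --jaw '[110, 110, 110]' --dp '[[0.002, 0, 0], [0.002, 0, 0], [0, 0, 0]]' --rotation '[[0, 0, 0], [0, 0, 0], [0, 0, 0]]'

```text
clock: 6.25
position: [0.6158, 0.0508, 0.0058]
tool_rot: [3.14, 0.005, -0.115]
force: [-21.2, 1.5, 15.9]
grip_width: 0.0615
```

Emit:
move_arm --jaw '[110, 110, 110]' --dp '[[0.002, 0, 0], [0.002, 0, 0], [0, 0, 0]]' --rotation '[[0, 0, 0], [0, 0, 0], [0, 0, 0]]'

```text
clock: 6.62
position: [0.618, 0.0508, 0.0052]
tool_rot: [3.14, 0.007, -0.114]
force: [-24.3, 2.9, 13.3]
grip_width: 0.0613
```

The force rose to 21–24 N, so the carton is against the fence. I'll open and lift clear.

Emit:
move_arm --jaw '[70, 40, 0, 0, 0, 0, 0, 0, 0]' --dp '[[0, 0, 0], [0, 0, 0], [0, 0, 0], [0, 0, -0.01], [0, 0, -0.03], [0, 0, -0.05], [0, 0, -0.05], [0, 0, -0.04], [0, 0, 0]]' --rotation '[[0, 0, 0], [0, 0, 0], [0, 0, 0], [0, 0, 0], [0, 0, 0], [0, 0, 0], [0, 0, 0], [0, 0, 0], [0, 0, 0]]'

```text
clock: 7.75
position: [0.6231, 0.0502, 0.1531]
tool_rot: [-3.141, -0.005, -0.116]
force: [-0.2, 0.1, -0.6]
grip_width: 0.0855
```

Run:
```python
from h import *
g=-.115;x=np.array([np.cos(g),np.sin(g)]);y=np.array([-x[1],x[0]]);O=np.array([.6863,.0432])
t=O-x*.065+y*.1; print(t); to([*t,.15],g+np.pi/2)
im=grab_frame("side")[210:330,225:375]
cv2.imwrite("pics/s4.png",cv2.resize(im,None,fx=5,fy=5,interpolation=cv2.INTER_CUBIC))
for n,p in dict(nearTL=(-.11,.031,.028),nearBL=(-.11,.031,0),nearTR=(-.11,-.031,.028),tabtop=(-.065,.1,.078),tabN=(-.059,.118,.078),tabF=(-.071,.118,.078),railN=(-.265,.123,0),farTL=(0,.031,.028)).items():
    q=O+x*p[0]+y*p[1];print(n,np.round((proj("side",[*q,p[2]])-[225,210])*5,0))
```

```text
[0.63320401 0.14999801]
dp units [-0.0018 -0.1254  0.0041] rz units -0.5002 q7 -2.0273747043351205 pos [0.62306492 0.05020613 0.15314143] yaw -0.11570633743699288 F [-0.20279908  0.05594932 -0.57922913] t 7.75 w 0.08553390569426123
nearTL [401. 302.]
nearBL [402. 352.]
nearTR [437. 238.]
tabtop [259. 270.]
tabN [232. 288.]
tabF [258. 292.]
railN [684. 512.]
farTL [183. 271.]
```

View pics/s4.png

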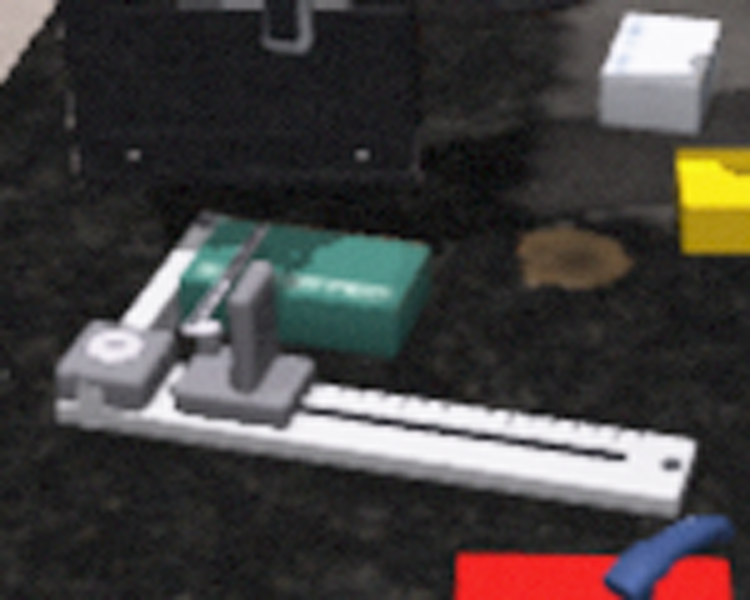

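The projected carton corners agree with the picture: near-left (401,302) and near-right (437,238), against about (400,305) and (432,243) seen. The rail shows the same small offset of a few pixels. The carton is therefore flush with the fence, and the pointer should need a travel of about 80 mm. I'll go over the tab and turn by +90°.

Emit:
move_arm --jaw '[0, 0, 60, 120, 120, 120, 120, 120, 120, 120]' --dp '[[-0.0018, -0.04, 0], [0, -0.045, 0], [0, -0.04, 0], [0, 0, 0], [0, 0, 0], [0, 0, 0], [0, 0, 0], [0, 0, 0], [0, 0, 0], [0, 0, 0]]' --rotation '[[0, 0, 0], [0, 0, -0.055], [0, 0, -0.055], [0, 0, -0.055], [0, 0, -0.055], [0, 0, -0.056], [0, 0, -0.056], [0, 0, -0.056], [0, 0, -0.056], [0, 0, -0.056]]'

```text
clock: 9.05
position: [0.6258, 0.1496, 0.1491]
tool_rot: [-3.14, 0.0, 1.461]
force: [0.4, -0.5, 0.4]
grip_width: 0.0453
```

Run:
```python
from h import *
to([.6332,.15,.048],-.115+np.pi/2)
im=grab_frame("side")[190:310,225:375]
cv2.imwrite("pics/s5.png",cv2.resize(im,None,fx=5,fy=5,interpolation=cv2.INTER_CUBIC))
```

```text
dp units [0.0015 0.0093 0.1264] rz units 0.0017 q7 -0.826891290821546 pos [0.62582424 0.14962344 0.14910037] yaw 1.4612480845262947 F [ 0.36427732 -0.45822582  0.379493  ] t 9.05 w 0.04525548733678152
```

View pics/s5.png

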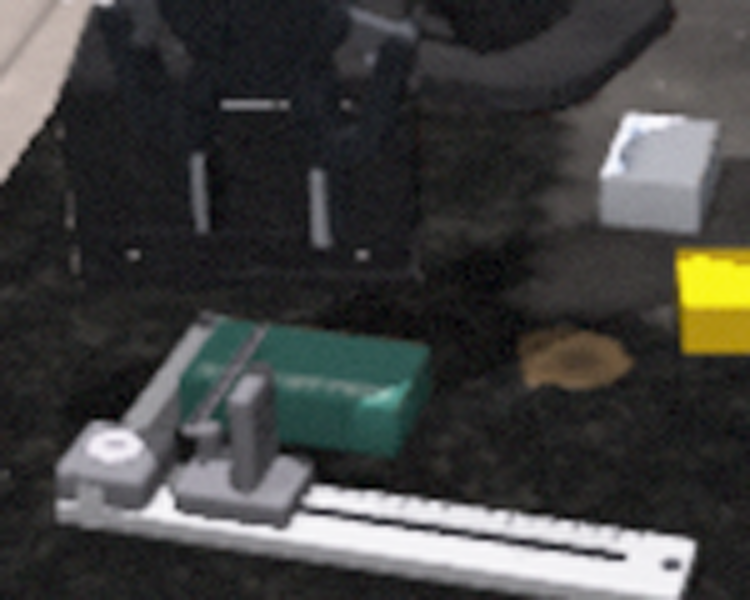

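The pads are visible at (200,195) and (320,210), straddling the tab seen at (255,425). I'll centre, descend and close.

Emit:
move_arm --jaw '[120, 120, 120, 120, 120]' --dp '[[0.0015, 0.0093, 0.03], [0, 0, 0.04], [0, 0, 0.035], [0, 0, 0.0214], [0, 0, 0]]' --rotation '[[0, 0, 0.0017], [0, 0, 0], [0, 0, 0], [0, 0, 0], [0, 0, 0]]'

```text
clock: 9.72
position: [0.633, 0.1501, 0.0474]
tool_rot: [-3.139, 0.001, 1.449]
force: [0.8, -0.2, 0.2]
grip_width: 0.0452
```

Emit:
move_arm --jaw '[150, 180, 210, 240, 240, 240, 240]' --dp '[[0, 0, 0], [0, 0, 0], [0, 0, 0], [0, 0, 0], [0, 0, 0], [0, 0, 0], [0, 0, 0]]' --rotation '[[0, 0, 0], [0, 0, 0], [0, 0, 0], [0, 0, 0], [0, 0, 0], [0, 0, 0], [0, 0, 0]]' --squeeze 50

```text
clock: 10.6
position: [0.6353, 0.15, 0.05]
tool_rot: [3.138, -0.001, 1.45]
force: [7.3, -0.8, 2.6]
grip_width: 0.0111
```

The tab is gripped: the opening is 11 mm and the spring force already shows. I'll pull about 76 mm first.

Emit:
move_arm --jaw '[240, 240, 240, 240, 240, 240, 240, 240, 240, 240]' --dp '[[0, -0.006, 0], [0, -0.012, 0], [0, -0.014, 0], [0, -0.014, 0], [0, -0.014, 0], [0, -0.014, 0], [0, -0.012, 0], [0, -0.008, 0], [0, -0.001, 0], [0, 0, 0]]' --rotation '[[0, 0, 0], [0, 0, 0], [0, 0, 0], [0, 0, 0], [0, 0, 0], [0, 0, 0], [0, 0, 0], [0, 0, 0], [0, 0, 0], [0, 0, 0]]'

```text
clock: 11.85
position: [0.5603, 0.1588, 0.05]
tool_rot: [3.138, -0.001, 1.449]
force: [9.2, -2.8, 1.8]
grip_width: 0.011
```

Run:
```python
from h import *
g=-.115;x=np.array([np.cos(g),np.sin(g)]);y=np.array([-x[1],x[0]]);O=np.array([.6863,.0432])
s=bot.observe();d=s["position"][:2]-np.array([.6353,.15]);print("moved",d@x,d@y,s["force"],s["grip_width"])
im=grab_frame("side")[210:330,225:375]
im2=grab_frame("top")[160:295,255:375]
cv2.imwrite("pics/s6.png",cv2.resize(im,None,fx=5,fy=5,interpolation=cv2.INTER_CUBIC))
cv2.imwrite("pics/t6.png",cv2.resize(im2,None,fx=4.4,fy=4.4,interpolation=cv2.INTER_CUBIC))
```

```text
moved -0.07553436257083596 9.212018295314678e-05 [ 9.22871034 -2.7670212   1.8096711 ] 0.010954498171887801
```

View pics/s6.png

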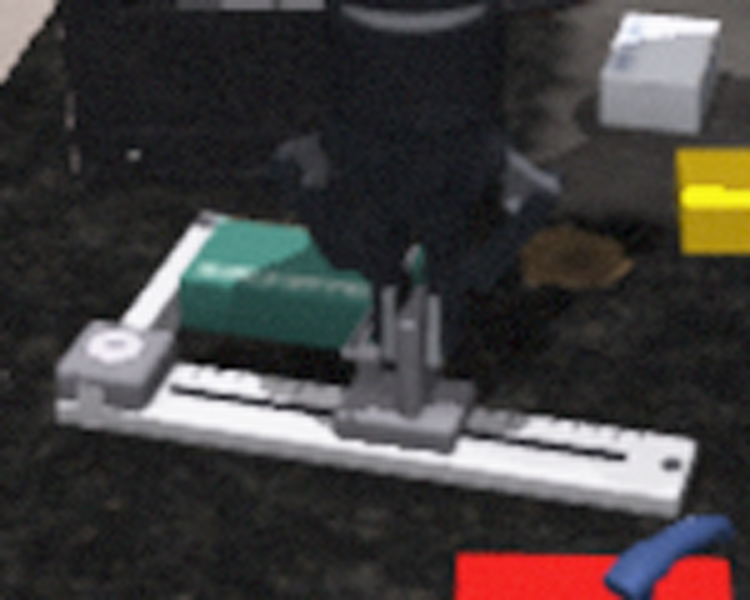

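The slide has travelled 75.5 mm and the carton is unmoved against the fence. I'll pull the last 4.7 mm or so.

Emit:
move_arm --jaw '[240, 240, 240, 240, 240]' --dp '[[0, -0.003, 0], [0, -0.003, 0], [0, 0, 0], [0, 0, 0], [0, 0, 0]]' --rotation '[[0, 0, 0], [0, 0, 0], [0, 0, 0], [0, 0, 0], [0, 0, 0]]'

```text
clock: 12.58
position: [0.5556, 0.1593, 0.0499]
tool_rot: [3.138, -0.001, 1.449]
force: [9.4, -2.9, 1.7]
grip_width: 0.0111
```

Run:
```python
from h import *
g=-.115;x=np.array([np.cos(g),np.sin(g)]);y=np.array([-x[1],x[0]]);O=np.array([.6863,.0432])
s=bot.observe();d=s["position"][:2]-np.array([.6353,.15]);print("moved",d@x,d@y,s["force"],s["grip_width"])
a=grab_frame("side")[235:295,255:325];b=grab_frame("top")[175:265,275:345]
a=cv2.resize(a,(700,600)[::1],interpolation=cv2.INTER_CUBIC)
cv2.imwrite("pics/s7.png",np.hstack([cv2.resize(a,(420,360)),cv2.resize(b,(280,360),interpolation=cv2.INTER_CUBIC)]))
for n,p in dict(carNearTL=(-.11,.031,.028),ptrRoot=(-.11,.06,.038),ptrAtL=(-.11,.031,.038),tip=(-.11,-.01,.038)).items():
    q=[*(O+x*p[0]+y*p[1]),p[2]];print(n,np.round((proj("side",q)-[255,235])*6),np.round((proj("top",q)-[275,175])*4+[420,0]))
```

```text
moved -0.08022842812448366 0.00010774847206268014 [ 9.43592891 -2.9328056   1.70218651] 0.01111302575659369
carNearTL [302. 212.] [562. 200.]
ptrRoot [280. 228.] [516. 191.]
ptrAtL [301. 190.] [562. 197.]
tip [330. 140.] [626. 205.]
```

View pics/s7.png

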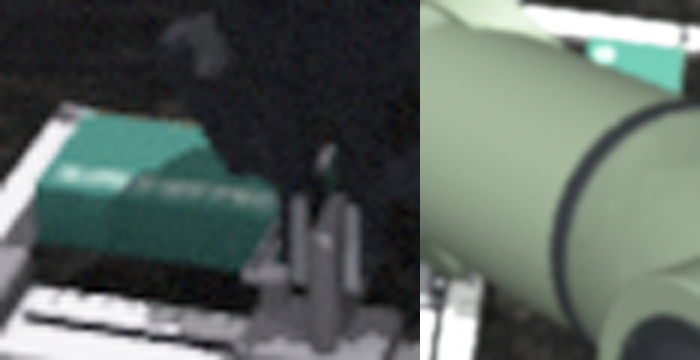

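The side view shows the pointer rising from its post at (265,265) along the carton's near edge. The top view shows the carton's far end meeting the fence at (640,42) with no gap. Travel is 80.2 mm with the spring load steady, so I'll hand in.

```bash
python3 -c "
from workcell import workorder
print(workorder.job_done())"
```

```text
the job is handed in; nothing more can be done
None
```

I handed the job in at about 12.7 s with the gripper holding the slide at the carton's near end. No verdict was reported.

- **Carton:** I gripped it across its width, squared it to the gauge and slid it flat up the lane. I pressed until the force rose to about 21–24 N, which showed contact with the fence while the slide was still home, then let go and lifted clear.
- **Slide:** I pinched the pull tab (opening 11 mm) and pulled it 80.2 mm. That matches the 80 mm expected for a 110 mm carton. The spring load held steady at about 10 N, and the arm stayed in that pose.

**Last checks:**
- Before the pull, the carton's near corners matched their expected image positions to about 2 mm. The last views show the far end meeting the fence with no visible gap.
- In the pictures I looked at, no bystander near the work had moved. I didn't measure them, and the last two views cover only the work itself.
- The gripper partly hid the pointer and the near end at the finish. Their alignment therefore rests mainly on the measured travel, with the side picture agreeing.
- The tab was about 2 mm from where the camera measurement put it. I took the travel relative to the gripped home position so this would not matter.

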